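Strip the wax filter and moulds for washing

TASK

Get the used parts ready for the ultrasonic cleaner: turn the wax filter's black knob anticlockwise to its stop, where its bar lines up with the two dark marks on the unit, lift the filter straight out and stand it upright in the steel wash tray, and lay every open metal mould from the bench flat in the tray as well. Once everything is in the tray, push it across the bench, without lifting it, until it sits squarely inside the dark outline in front of the cleaner. Leave the rest of the bench as it is.

Things in the scene. Friction and masses are not known exactly. Their poses are not given: they have to be found in the camera images.
- unit: fixed white wax filter unit; origin at bench height under the centre of the filter well. Low block 70 mm high (x -65 to 65, y -50 to 85 mm) with the well in its top; a wax tank 165 mm high on its +y side, from y = 85 mm on. Two dark marks on the block's top point to the well along the unit's x axis
- filter: bayonet wax filter, 77 mm high; origin at the centre of its foot. Sleeve 40 mm across, flange 64 mm across at z 42 to 47, black bar knob 50 (x) x 14 x 30 mm at z 47 to 77. Starts in the well, foot 28 mm up, 1.0 to 1.4 rad clockwise (from above) from release. Free when its x is parallel (within 0.1 rad) to the unit's x, just before a stop; lift 50 mm to clear
- tray: loose steel wash tray, open on top, outside 200 x 260 x 28 mm (x, y, z), walls and floor 4 mm, 0.5 kg; origin at the centre of its underside
- outline: dark rectangular outline painted flat on the bench in front of the ultrasonic cleaner, 210 x 270 mm inside (x, y), the tray's place; origin at its centre on the bench. The white cleaner, 125 mm high, stands at least 180 mm further towards -y
- mould1: stainless base mould: a shallow open metal pan 54 x 38 x 16 mm (x, y, z), walls 3 mm, lying open side up on the bench; origin at the centre of its underside, x along its length. May be absent (None) from the start
- mould2: stainless base mould: a shallow open metal pan 54 x 38 x 16 mm (x, y, z), walls 3 mm, lying open side up on the bench; origin at the centre of its underside, x along its length. May be absent (None) from the start
- mould3: stainless base mould: a shallow open metal pan 54 x 38 x 16 mm (x, y, z), walls 3 mm, lying open side up on the bench; origin at the centre of its underside, x along its length. May be absent (None) from the start
- mould4: stainless base mould: a shallow open metal pan 54 x 38 x 16 mm (x, y, z), walls 3 mm, lying open side up on the bench; origin at the centre of its underside, x along its length. May be absent (None) from the start
- mould5: stainless base mould: a shallow open metal pan 54 x 38 x 16 mm (x, y, z), walls 3 mm, lying open side up on the bench; origin at the centre of its underside, x along its length. May be absent (None) from the start
- cassette1: bystander: closed white plastic tissue cassette 40 x 28 x 8 mm, flat on the bench; origin at the centre of its underside, among the moulds
- cassette2: bystander: closed white plastic tissue cassette 40 x 28 x 8 mm, flat on the bench; origin at the centre of its underside
- cassette3: bystander: closed white plastic tissue cassette 40 x 28 x 8 mm, flat on the bench; origin at the centre of its underside
- forceps_block: bystander: aluminium block 60 x 90 x 35 mm with forceps standing in it up to 130 mm; origin at the centre of its underside
- bottle: bystander: amber bottle 64 mm across, 150 mm high; origin at the centre of its underside
- jar: bystander: jar 60 mm across, 70 mm high; origin at the centre of its underside
- slide_box: bystander: blue slide box 100 x 60 x 35 mm; origin at the centre of its underside
- brush: bystander: small bench brush lying flat beyond the outline, along its x axis
Mind the look-alikes: they are no part of the job. What is shaped like the mould3 but purple or red is not meant.

How it is judged:
On the way, in this order (a step that is already met when the one before it is completed fails the run):
1. the filter is turned free and lifted out of its well, away from the unit (horizontal distance between filter and unit above 0.12 m), for 0.1 s.
2. the filter stands upright in the tray and every mould lies in it, before the tray is pushed to its outline (x of filter in the frame of tray between -0.09 and 0.09 m and y of filter in the frame of tray between -0.12 and 0.12 m and z of filter in the frame of tray below 0.012 m and angle between filter's own z axis and vertical below 0.2 rad and x of mould1 in the frame of tray between -0.09 and 0.09 m and y of mould1 in the frame of tray between -0.12 and 0.12 m and z of each of mould1, mould2, mould3, mould4, mould5 in the frame of tray below 0.03 m and angle between each of mould1, mould2, mould3, mould4, mould5's own z axis and vertical below 0.45 rad and x of mould2 in the frame of tray between -0.09 and 0.09 m and y of mould2 in the frame of tray between -0.12 and 0.12 m and x of mould3 in the frame of tray between -0.09 and 0.09 m and y of mould3 in the frame of tray between -0.12 and 0.12 m and x of mould4 in the frame of tray between -0.09 and 0.09 m and y of mould4 in the frame of tray between -0.12 and 0.12 m and x of mould5 in the frame of tray between -0.09 and 0.09 m and y of mould5 in the frame of tray between -0.12 and 0.12 m and horizontal distance between tray and outline above 0.08 m), for 0.2 s.
At the end, for the whole second after the job is handed in: filter upright (within 0.2 rad) with its foot on the tray's floor, every mould that is present flat in the tray (tilt under 0.45 rad), the tray flat on the bench with its centre within 20 mm of the outline's centre and turned less than 0.15 rad from it, all at rest (x of filter in the frame of tray between -0.09 and 0.09 m and y of filter in the frame of tray between -0.12 and 0.12 m and z of filter in the frame of tray below 0.012 m and angle between filter's own z axis and vertical below 0.2 rad and x of mould1 in the frame of tray between -0.09 and 0.09 m and y of mould1 in the frame of tray between -0.12 and 0.12 m and z of each of mould1, mould2, mould3, mould4, mould5 in the frame of tray below 0.03 m and angle between each of mould1, mould2, mould3, mould4, mould5's own z axis and vertical below 0.45 rad and x of mould2 in the frame of tray between -0.09 and 0.09 m and y of mould2 in the frame of tray between -0.12 and 0.12 m and x of mould3 in the frame of tray between -0.09 and 0.09 m and y of mould3 in the frame of tray between -0.12 and 0.12 m and x of mould4 in the frame of tray between -0.09 and 0.09 m and y of mould4 in the frame of tray between -0.12 and 0.12 m and x of mould5 in the frame of tray between -0.09 and 0.09 m and y of mould5 in the frame of tray between -0.12 and 0.12 m and linear speed of each of filter, tray, mould1, mould2, mould3, mould4, mould5 below 0.03 m/s and horizontal distance between tray and outline below 0.02 m and angle between the x axis of tray and the x axis of outline, either way round below 0.15 rad and height (world z) of tray below 0.006 m); the robot touches nothing.
It fails at once if the wash tray is lifted off the bench (height (world z) of tray above 0.015 m).
It fails at once if the wash tray is tipped (angle between tray's own z axis and vertical above 0.2 rad).
It fails at once if a bystander on the bench is shifted by more than 50 mm (distance of any of cassette1, cassette2, cassette3, forceps_block, bottle, jar, slide_box, brush from where it was at the start of the episode above 0.05 m).
Of mould1, mould2, mould3, mould4, mould5 only 3 to 5 are there at a start; the rules pass over those that are not, and their reading is None.
At some moment in a run one of mould1, mould2, mould3, mould4, mould5 may be knocked a few centimetres aside while the robot is not near it.
It also fails if it takes over 210 s, if anything falls off the work surface, if the arm or the gripper's body presses on something with over 40 N, if the wrist force passes 120 N, or if a joint passes its speed limit or range.

ROBOT

A 7-joint arm with a two-finger parallel gripper is mounted at the origin on the work surface. World frame = base frame: x ahead of the robot, y to its left, z up, the work surface at z = 0. Lengths are in m, angles in rad, forces in N, time in s.
With the tool pointing down it reaches from about 0.425 to 1.025 m from the base axis. Payload 9.4 kg.
Tool frame: the origin (TCP) lies at the very end of the fingers, on their centre line; the grasp point (between the pads) lies 19 mm behind it; z points along the fingers, y is the line along which they close (so a half turn about z gives the same grasp; the last joint's range is limited). The gripper opens to 85 mm and grips with 20 to 120 N. Pads are 22 mm wide; open, the fingers measure 114 mm over their backs; the gripper's body (76 mm by 85 mm) begins 54 mm behind the grasp point. The pads swing forward as they close: fully open they stand 13 mm farther back than shut.
Start: joints at [-1.381, 0.599, -0.003, 1.599, 0.002, 0.943, -0.08], TCP at [0.191, 0.699, 0.231] pointing down, gripper open.
Joint ranges: [-2.57, 2.57], [-0.35, 1.97], [-1.29, 1.29], [0.11, 2.56], [-1.05, 4.19], [0.11, 1.86], [-2.63, 2.63]. Speed limits (rad/s): [2.22, 2.22, 3.01, 3.01, 3.14, 3.14, 3.14].

INTERFACE

Orientations are given as a unit quaternion [w, x, y, z].
In Python, from bench import arm gives the robot as it stands.
- The arm moves only by the tool send_rows, never from a script. Its argument "plan" is a list of rows, each an object with "gripper": the closure, from 0 (fully open) to 1 (shut); "dp": the shift along the world's x, y, z in mm, a list of three; "delta_rot": the turn, a rotation vector about the world's x, y, z in rad, a list of three. A call has 1 to 20 rows; each row is the pose to reach, as a shift and turn from the pose commanded when the call began; what a row does not reach only later rows make up. A row lasts 1/8 s, in which the tool goes at most 62.5 mm and 10.7 degrees, less where a joint would pass 70% of its speed; a pose out of reach is approached as far as the arm can. A call with a gripper value outside its range is refused whole. The fingers move at their own pace and stop on an object; "force" is the grip in N (left out, the last holds). Time passes only in rows, so rows that repeat a pose let the fingers close. It gives the time, the measured TCP pose, the force, the opening and the grip force at its end, in the units of the state.
- arm.sense(): the state, without advancing time (a new reading comes with each control period).
- arm.get_image(name): name is "side" or "top"; returns a dict with "frame" (420x560x3 uint8, red, green, blue), "depth" (420x560 float32, m along the optical axis (not along the pixel's ray), 0 where there is no reading), "intrinsics" (3x3 intrinsics, pixels), "R" (3x3) and "t" (3): a world point X has camera coordinates R X + t. Camera axes: x right, y down, z forward; pixel columns grow to the right and rows downward; lengths in m; the calibration is good to about 2 mm. A picture is of the moment at which its call begins.
- arm.sign_off(): hands the job in; it is judged then, once.
The state is a dict: "time": time; "q": joint angles; "qd": joint speeds; "joint_efforts": joint torques, N m; "position": TCP position; "ee_rot": TCP orientation; "contact_force": force on the tool from outside, world axes, zero at the start; "ft_torque": the same for the moment, N m; "grip_width": opening from 0.0 (shut) to 1.0 (fully open); "grip_force": force on a finger pad.
Only numpy, scipy, OpenCV 4.12 (cv2) and the standard library are available. Lean on these libraries where they do the work, as an engineer would, in place of code of your own. Each camera call takes 0.05 s, during which the arm holds its last target. There are 200 camera calls.

## Working session

There is one attempt and no reset: what is moved stays moved. The work goes in short steps, Python scripts to look and compute and a tool call to move; the robot and the scene stay as the last step left them, time stands still between calls to the robot, and variables do not carry over. Pictures are saved under pics/ and viewed, at most 14 in all, crops included, and the job is handed in when it is done.

Besides the shell and the picture viewer there is one more tool, called after "Request:" as name(argument=value, ...) on one line, values as JSON. send_rows: Moves the arm, as the interface text tells. Its arguments: {"type":"object","properties":{"plan":{"type":"array"},"force":{"type":"number"}},"required":["plan"]}

```bash
mkdir -p pics; ls
cat > h.py <<'E'
import numpy as np, cv2
from bench import arm
def shot(n,f=None):
    d=arm.get_image(n); np.savez('last_%s.npz'%n,**d)
    if f: cv2.imwrite('pics/'+f,d['frame'][...,::-1])
    return d
def load(n): return dict(np.load('last_%s.npz'%n))
def cloud(d):
    K=d['intrinsics'];h,w=d['depth'].shape
    u,v=np.meshgrid(np.arange(w),np.arange(h));z=d['depth']
    c=np.stack([(u-K[0,2])/K[0,0]*z,(v-K[1,2])/K[1,1]*z,z],-1)
    P=(c-d['t'])@d['R']; P[z==0]=np.nan
    return P
def ray(d,u,v,z):
    K=d['intrinsics'];r=d['R'].T@np.array([(u-K[0,2])/K[0,0],(v-K[1,2])/K[1,1],1]);o=-d['R'].T@d['t']
    return o+r*(z-o[2])/r[2]
E
python3 - <<'E'
from h import *
for n in('top','side'):
    d=shot(n,n+'0.png');print(n,d['intrinsics'].round(1).tolist(),d['R'].round(3).tolist(),(-d['R'].T@d['t']).round(3))
s=arm.sense();print({k:np.round(v,3).tolist() for k,v in s.items()})
E
```

```text
pics
top [[438.5, 0.0, 281.1], [0.0, 438.5, 210.3], [0.0, 0.0, 1.0]] [[0.002, -1.0, -0.002], [-0.995, -0.001, -0.103], [0.103, 0.002, -0.995]] [0.444 0.068 1.073]
side [[495.1, 0.0, 280.7], [0.0, 495.1, 217.4], [0.0, 0.0, 1.0]] [[-0.985, -0.173, 0.002], [-0.1, 0.563, -0.82], [0.141, -0.808, -0.572]] [0.397 1.104 0.784]
{'time': 0.1, 'q': [-1.381, 0.6, -0.003, 1.6, 0.002, 0.943, -0.08], 'qd': [-0.0, 0.0, 0.002, 0.0, 0.001, -0.001, 0.001], 'joint_efforts': [0.005, -77.799, 1.57, -25.863, 0.013, 0.006, 0.0], 'position': [0.191, 0.699, 0.23], 'ee_rot': [-0.0, 0.133, 0.991, -0.001], 'contact_force': [-0.038, -0.048, -0.0], 'ft_torque': [-0.014, 0.019, -0.013], 'grip_force': 0.0, 'grip_width': 0.999}
```

View pics/top0.png

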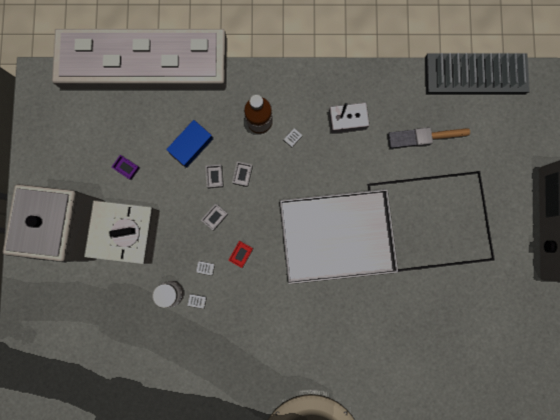

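View pics/side0.png

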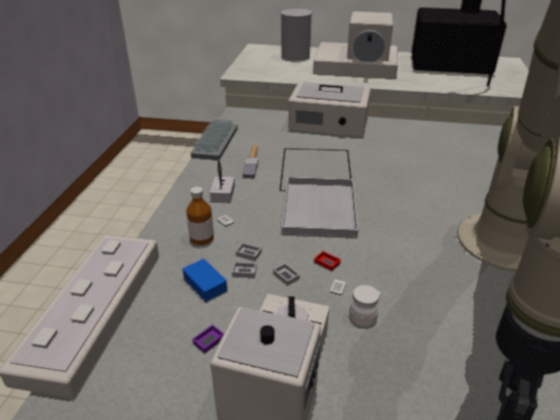

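The top view shows three grey moulds, at (215,177), (243,174) and (214,217). The purple one (126,167) and red one (241,254) are decoys. The filter bar is at (122,232), the tray centre near (337,236) and the outline centre near (430,221).

Run:
```python
from h import *
d=load('top');P=cloud(d);f=d['frame'];z=P[...,2]
g=cv2.cvtColor(f,cv2.COLOR_RGB2GRAY)
print('bench z',np.nanmedian(z[320:350,250:400]),np.nanstd(z[320:350,350:400]))
m=((z>0.005)&(z<0.3)).astype(np.uint8)
n,l,st,c=cv2.connectedComponentsWithStats(m)
for i in range(1,n):
    if st[i,4]<40: continue
    k=l==i; p=P[k]
    # plane-projected rect using actual xy
    r=cv2.minAreaRect((p[:,:2]*1000).astype(np.float32))
    print(st[i],'c',c[i].round(1),'zmax %.3f'%np.nanpercentile(p[:,2],95),'rect',np.round(r[0],1),np.round(r[1],1),round(r[2],1),f[k].mean(0).round())
# moulds by ray on top plane
cs=[]
for nm,(u,v) in dict(a=(215,177),b=(243,174),c=(214,217)).items():
    w=np.zeros_like(g);w[v-16:v+17,u-16:u+17]=1
    b=((g>150)&(w>0)).astype(np.uint8)
    b=cv2.morphologyEx(b,cv2.MORPH_CLOSE,np.ones((3,3)))
    C=max(cv2.findContours(b,0,2)[0],key=cv2.contourArea)
    q=np.array([ray(d,*p,0.016)[:2] for p in C[:,0].astype(float)])*1000
    r=cv2.minAreaRect(q.astype(np.float32));print(nm,np.round(r[0],1),np.round(r[1],1),round(r[2],1))
# knob
b=((g<60)&(z>0.085)&(P[...,1]>0.3)).astype(np.uint8)
b[:, :90]=0;b[:,150:]=0
C=max(cv2.findContours(b,0,2)[0],key=cv2.contourArea);print(cv2.boundingRect(C),np.nanmedian(z[b>0]))
q=np.array([ray(d,*p,0.105)[:2] for p in C[:,0].astype(float)])*1000
r=cv2.minAreaRect(q.astype(np.float32));print('knob',r)
# outline
b=((g<45)&(abs(z)<0.005)).astype(np.uint8);b[:,:365]=0;b[:,500:]=0;b[:165]=0;b[275:]=0
n,l,st,c=cv2.connectedComponentsWithStats(b);i=1+st[1:,4].argmax();v,u=np.nonzero(l==i)
q=np.array([ray(d,x,y,0)[:2] for x,y in zip(u,v)])*1000
print('outline',cv2.minAreaRect(q.astype(np.float32)),st[i])
big=lambda x0,y0,x1,y1,k:cv2.resize(f[y0:y1,x0:x1,::-1],None,fx=k,fy=k,interpolation=cv2.INTER_CUBIC)
cv2.imwrite('pics/c1.png',big(80,150,270,270,4))
```

```text
bench z -0.0002909118957862948 0.001955462977844734
[   52    29   176    62 10472] c [140.1  59. ] zmax 0.063 rect [928.7 418.2] [419.9 141.3] 89.9 [127. 120. 117.]
[ 426   53  104   42 4151] c [477.   73.3] zmax 0.048 rect [ 899.3 -421. ] [252.2 103.9] 89.8 [61. 63. 62.]
[245  95  28  39 855] c [258.6 114.4] zmax 0.150 rect [775.  123.8] [59.2 63.4] 17.1 [65. 50. 40.]
[ 329  103   41   31 1020] c [348.8 117.7] zmax 0.039 rect [782.1 -96. ] [61.5 90.6] 6.7 [119. 118. 119.]
[ 167  120   47   48 1128] c [189.9 143.4] zmax 0.037 rect [716.7 294.1] [62.  99.7] 48.5 [ 23.  54. 117.]
[284 128  19  19 170] c [292.9 137.2] zmax 0.012 rect [737.2  40.3] [28.2 42.2] 48.1 [129. 129. 130.]
[ 388  128   83   21 1015] c [422.1 136.7] zmax 0.021 rect [ 738.5 -295.9] [ 42.1 200.6] 6.4 [94. 83. 77.]
[112 155  28  25 143] c [125.2 167.3] zmax 0.018 rect [661.  453.7] [57.7 39.2] 56.9 [52. 26. 65.]
[ 539  161   21  121 2307] c [549.8 221.4] zmax 0.082 rect [ 524.7 -554.3] [ 23.1 278. ] 87.9 [28. 26. 24.]
[233 162  20  25 137] c [242.1 173.6] zmax 0.018 rect [643.8 166.9] [40.9 54.6] 77.8 [100.  96.  9
[... 353 characters left out ...]
.8] zmax 0.018 rect [538.7 234.3] [43.5 53.8] 48.9 [101.  97.  97.]
[229 241  24  27 148] c [241.1 254.4] zmax 0.019 rect [447.  167.3] [38.2 53.8] 61.0 [114.  37.  35.]
[197 261  18  15 181] c [205.3 267.9] zmax 0.011 rect [413.9 253.2] [40.3 27.5] 78.4 [132. 132. 133.]
[153 281  32  27 655] c [168.3 294.2] zmax 0.072 rect [354.4 329.4] [58.1 56.2] 60.0 [121. 120. 120.]
[188 294  19  15 182] c [196.9 301. ] zmax 0.011 rect [334.9 271.4] [40.5 28.1] 78.6 [131. 130. 132.]
[ 269  395   85   25 1515] c [311.  409.3] zmax 0.029 rect [92.6 -0.2] [195.7  55.1] 90.0 [103.  93.  79.]Traceback (most recent call last):
  File "<stdin>", line 19, in <module>
ValueError: max() iterable argument is empty
```

Run:
```python
from h import *
d=load('top');P=cloud(d);f=d['frame'];z=P[...,2]
g=cv2.cvtColor(f,cv2.COLOR_RGB2GRAY)
b=((g<60)&(z>0.085)).astype(np.uint8); b[:, :95]=0;b[:,150:]=0;b[:200]=0;b[265:]=0
C=max(cv2.findContours(b,0,2)[0],key=cv2.contourArea);print('knob z',np.nanmedian(z[b>0]))
q=np.array([ray(d,*p,0.105)[:2] for p in C[:,0].astype(float)])*1000
print('knob',cv2.minAreaRect(q.astype(np.float32)))
p=P[b>0];print(cv2.minAreaRect((p[:,:2]*1000).astype(np.float32)))
# flange top (z~.075)
# block top
k=(z>0.06)&(z<0.085);k[:,:86]=0;k[:,155:]=0;k[:195]=0;k[268:]=0
p=P[k];print('block',np.median(p[:,2]),cv2.minAreaRect((p[:,:2]*1000).astype(np.float32)))
k=(z>0.15)&(z<0.185);k[:,100:]=0
p=P[k];print('tank',np.median(p[:,2]),cv2.minAreaRect((p[:,:2]*1000).astype(np.float32)))
b=((g<60)&(z<0.085)&(z>.06)).astype(np.uint8); b[:, :86]=0;b[:,155:]=0;b[:200]=0;b[266:]=0
n,l,st,c=cv2.connectedComponentsWithStats(b)
for i in range(1,n):
    if st[i,4]>4: print('mark',st[i],(ray(d,*c[i],.07)*1000).round(1))
b=((g<45)&(abs(z)<0.008)).astype(np.uint8);b[:,:365]=0;b[:,500:]=0;b[:165]=0;b[275:]=0
b=cv2.dilate(b,np.ones((2,2)))
n,l,st,c=cv2.connectedComponentsWithStats(b);i=1+st[1:,4].argmax();v,u=np.nonzero(l==i)
q=np.array([ray(d,x,y,0)[:2] for x,y in zip(u,v)])*1000
r=cv2.minAreaRect(q.astype(np.float32));print('outline',r,cv2.boxPoints(r).round(),st[i])
k=(z>0.017)&(z<0.035);k[:,:275]=0;k[:,400:]=0;k[:185]=0;k[290:]=0
r=cv2.minAreaRect((P[k][:,:2]*1000).astype(np.float32));print('tray',r,cv2.boxPoints(r).round())
big=lambda x0,y0,x1,y1,k:cv2.resize(f[y0:y1,x0:x1,::-1],None,fx=k,fy=k,interpolation=cv2.INTER_CUBIC)
cv2.imwrite('pics/c1.png',np.hstack([big(85,195,160,275,5),big(365,165,440,245,5)]))
```

```text
knob z 0.10422196910411177
knob ((495.4918212890625, 421.6475830078125), (14.929945945739746, 54.73638153076172), 10.447271347045898)
((495.73870849609375, 424.70849609375), (14.442588806152344, 48.66592025756836), 10.16947078704834)
block 0.07006821437397986 ((500.665283203125, 443.4083557128906), (138.8603057861328, 141.61573791503906), 83.83573913574219)
tank 0.1696880390074178 ((512.3290405273438, 573.2903442382812), (132.17413330078125, 150.28695678710938), 83.46920776367188)
mark [ 86 200   7  41  71] [528.7 512.3  70. ]
mark [128 207   2   9  14] [545.2 421.3  70. ]
mark [150 208   3  13  17] [538.2 369.2  70. ]
mark [144 222   7  42  54] [474.  376.4  70. ]
mark [121 250   3   8  14] [447.9 432.4  70. ]
outline ((527.303466796875, -296.0673522949219), (223.71429443359375, 283.1407165527344), 6.629544734954834) [[ 400. -168.]
 [ 433. -450.]
 [ 655. -424.]
 [ 622. -143.]] [368 171 127 101 935]
tray ((490.90264892578125, -66.86688232421875), (200.3590087890625, 260.3173522949219), 5.958263397216797) [[ 378.   52.]
 [ 405. -207.]
 [ 604. -186.]
 [ 577.   73.]]
```

View pics/c1.png

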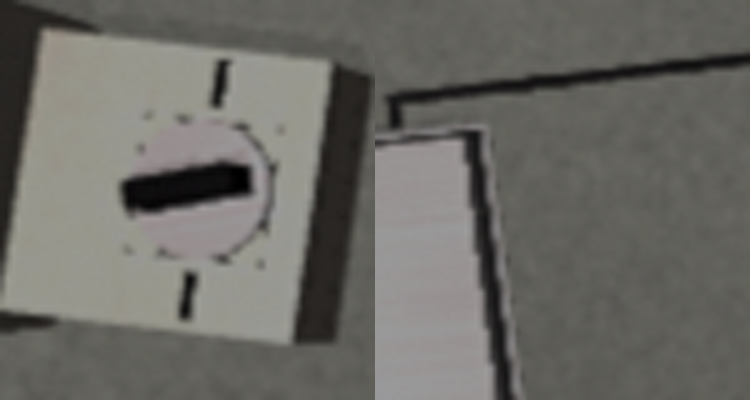

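The knob bar lies at about 100° and the marks at −6.5°, so the filter needs about +73° (anticlockwise). Next I approach and grip the knob.

Request:
send_rows(plan=[{"gripper": 0,"dp": [60,-54,0],"delta_rot": [0,0,-0.16]},{"gripper": 0,"dp": [110,-99,0],"delta_rot": [0,0,-0.32]},{"gripper": 0.2,"dp": [150,-135,0],"delta_rot": [0,0,-0.48]},{"gripper": 0.3,"dp": [190,-171,0],"delta_rot": [0,0,-0.64]},{"gripper": 0.3,"dp": [230,-207,0],"delta_rot": [0,0,-0.8]},{"gripper": 0.3,"dp": [270,-243,0],"delta_rot": [0,0,-0.96]},{"gripper": 0.3,"dp": [305,-273.5,0],"delta_rot": [0,0,-1.124]},{"gripper": 0.3,"dp": [305,-273.5,-30],"delta_rot": [0,0,-1.124]},{"gripper": 0.3,"dp": [305,-273.5,-60],"delta_rot": [0,0,-1.124]},{"gripper": 0.3,"dp": [305,-273.5,-90],"delta_rot": [0,0,-1.124]},{"gripper": 0.3,"dp": [305,-273.5,-110],"delta_rot": [0,0,-1.124]},{"gripper": 0.3,"dp": [305,-273.5,-110],"delta_rot": [0,0,-1.124]}], force=50)

```text
time: 1.6
position: [0.4952, 0.4251, 0.1195]
ee_rot: [-0.0, 0.641, 0.768, -0.002]
contact_force: [-0.6, -1.0, 0.3]
grip_width: 0.699
grip_force: 0.0
```

Run:
```python
from h import *
a=shot('side')['frame'];b=shot('top')['frame']
cv2.imwrite('pics/p2.png',np.hstack([cv2.resize(x[y0:y1,x0:x1,::-1],(400,400)) for x,x0,x1,y0,y1 in((a,200,360,220,380),(b,60,200,160,300))]))
```

```text
(no output)
```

View pics/p2.png

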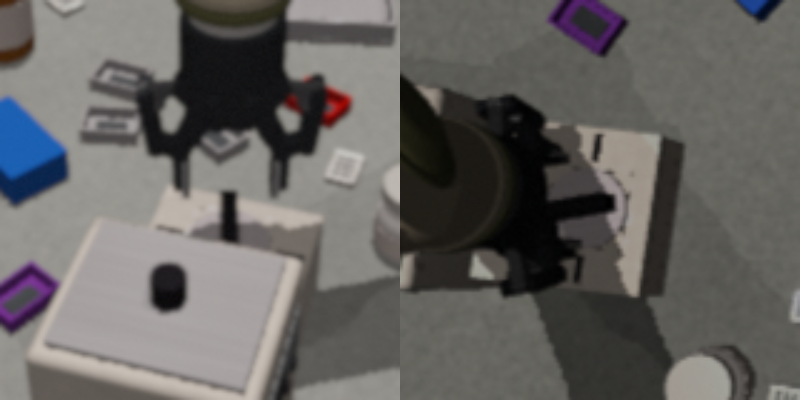

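The gripper straddles the bar: the side-view knob is centred between the fingers and the closing axis runs along the marks. Now down, close and turn.

Request:
send_rows(plan=[{"gripper": 0.4,"dp": [0,0,-20],"delta_rot": [0,0,0]},{"gripper": 0.4,"dp": [0,0,-41],"delta_rot": [0,0,0]},{"gripper": 0.4,"dp": [0,0,-41],"delta_rot": [0,0,0]},{"gripper": 1,"dp": [0,0,-41],"delta_rot": [0,0,0]},{"gripper": 1,"dp": [0,0,-41],"delta_rot": [0,0,0]},{"gripper": 1,"dp": [0,0,-41],"delta_rot": [0,0,0]},{"gripper": 1,"dp": [0,0,-41],"delta_rot": [0,0,0]},{"gripper": 1,"dp": [0,0,-41],"delta_rot": [0,0,0]},{"gripper": 1,"dp": [0,0,-41],"delta_rot": [0,0,0]}])

```text
time: 2.82
position: [0.4966, 0.4262, 0.0812]
ee_rot: [0.0, 0.641, 0.768, 0.001]
contact_force: [-1.3, -0.8, 6.8]
grip_width: 0.152
grip_force: 49.8
```

Request:
send_rows(plan=[{"gripper": 1,"dp": [0,0,1],"delta_rot": [0,0,0.1]},{"gripper": 1,"dp": [0,0,1],"delta_rot": [0,0,0.2]},{"gripper": 1,"dp": [0,0,1],"delta_rot": [0,0,0.3]},{"gripper": 1,"dp": [0,0,1],"delta_rot": [0,0,0.4]},{"gripper": 1,"dp": [0,0,1],"delta_rot": [0,0,0.5]},{"gripper": 1,"dp": [0,0,1],"delta_rot": [0,0,0.6]},{"gripper": 1,"dp": [0,0,1],"delta_rot": [0,0,0.7]},{"gripper": 1,"dp": [0,0,1],"delta_rot": [0,0,0.8]},{"gripper": 1,"dp": [0,0,1],"delta_rot": [0,0,0.9]},{"gripper": 1,"dp": [0,0,1],"delta_rot": [0,0,1.0]},{"gripper": 1,"dp": [0,0,1],"delta_rot": [0,0,1.1]},{"gripper": 1,"dp": [0,0,1],"delta_rot": [0,0,1.2]},{"gripper": 1,"dp": [0,0,1],"delta_rot": [0,0,1.28]},{"gripper": 1,"dp": [0,0,1],"delta_rot": [0,0,1.28]},{"gripper": 1,"dp": [0,0,1],"delta_rot": [0,0,1.28]}])

```text
time: 4.7
position: [0.4962, 0.4256, 0.0813]
ee_rot: [0.0, 0.056, 0.998, -0.0]
contact_force: [-0.0, -0.4, -0.6]
grip_width: 0.151
grip_force: 48.9
```

Run:
```python
from h import *
from scipy.spatial.transform import Rotation as R
s=arm.sense();q=s['ee_rot'];y=R.from_quat([q[1],q[2],q[3],q[0]]).as_matrix()[:,1]
print(np.degrees(np.arctan2(y[1],y[0])),s['ft_torque'],s['contact_force'],s['q'])
```

```text
83.54127653604087 [-0.12452727 -0.05558611  0.02169133] [-0.02188536 -0.40269365 -0.59857   ] [-0.71801226  0.69575846 -0.12027228  1.87509292  0.14143176  0.57907156
  0.52893364]
```

Request:
send_rows(plan=[{"gripper": 1,"dp": [0,0,0],"delta_rot": [0,0,0.04]},{"gripper": 1,"dp": [0,0,0],"delta_rot": [0,0,0.04]},{"gripper": 1,"dp": [0,0,5],"delta_rot": [0,0,0.02]},{"gripper": 1,"dp": [0,0,10],"delta_rot": [0,0,0.02]},{"gripper": 1,"dp": [0,0,15],"delta_rot": [0,0,0.02]}])

```text
time: 5.32
position: [0.4962, 0.4259, 0.0968]
ee_rot: [0.0, 0.045, 0.999, 0.0]
contact_force: [0.1, 0.3, -2.2]
grip_width: 0.153
grip_force: 48.7
```

Request:
send_rows(plan=[{"gripper": 1,"dp": [0,0,30],"delta_rot": [0,0,0]},{"gripper": 1,"dp": [0,0,60],"delta_rot": [0,0,0]},{"gripper": 1,"dp": [0,0,80],"delta_rot": [0,0,0]},{"gripper": 1,"dp": [0,-30,80],"delta_rot": [0,0,-0.1]},{"gripper": 1,"dp": [0,-70,80],"delta_rot": [0,0,-0.2]},{"gripper": 1,"dp": [0,-115,80],"delta_rot": [0,0,-0.3]},{"gripper": 1,"dp": [0,-160,80],"delta_rot": [0,0,-0.4]},{"gripper": 1,"dp": [0,-205,80],"delta_rot": [0,0,-0.5]},{"gripper": 1,"dp": [0,-250,80],"delta_rot": [0,0,-0.6]},{"gripper": 1,"dp": [0,-295,80],"delta_rot": [0,0,-0.7]},{"gripper": 1,"dp": [0,-340,80],"delta_rot": [0,0,-0.8]},{"gripper": 1,"dp": [1,-385,80],"delta_rot": [0,0,-0.9]},{"gripper": 1,"dp": [2,-430,80],"delta_rot": [0,0,-1.0]},{"gripper": 1,"dp": [3,-475,80],"delta_rot": [0,0,-1.1]},{"gripper": 1,"dp": [3,-515,80],"delta_rot": [0,0,-1.2]},{"gripper": 1,"dp": [3,-545,80],"delta_rot": [0,0,-1.3]},{"gripper": 1,"dp": [3,-565,80],"delta_rot": [0,0,-1.4]},{"gripper": 1,"dp": [3,-572,80],"delta_rot": [0,0,-1.4]},{"gripper": 1,"dp": [3,-572,80],"delta_rot": [0,0,-1.4]}])

```text
time: 7.7
position: [0.4992, -0.1459, 0.1764]
ee_rot: [0.0, 0.678, 0.735, 0.0]
contact_force: [-0.1, 0.4, -2.9]
grip_width: 0.151
grip_force: 49.2
```

Run:
```python
from h import *
a=shot('side')['frame'];b=shot('top')['frame']
cv2.imwrite('pics/p3.png',np.hstack([cv2.resize(x[y0:y1,x0:x1,::-1],(400,400)) for x,x0,x1,y0,y1 in((a,220,420,80,280),(b,200,480,110,390))]))
```

```text
(no output)
```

View pics/p3.png

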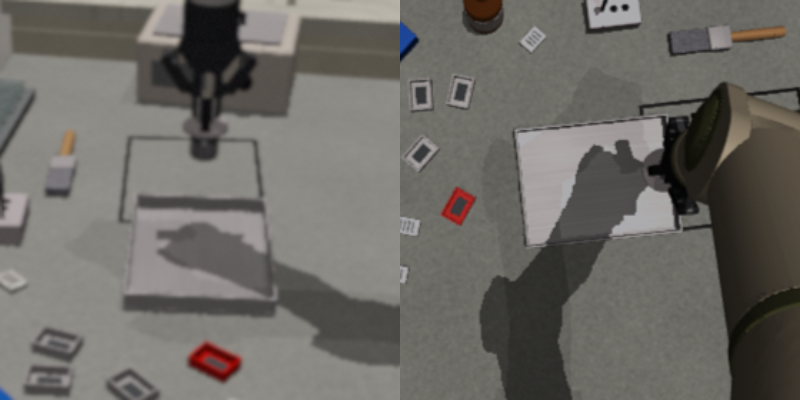

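The filter hangs upright in the gripper above the tray's −y end. Next I lower it.

Request:
send_rows(plan=[{"gripper": 1,"dp": [0,0,-40],"delta_rot": [0,0,0]},{"gripper": 1,"dp": [0,0,-80],"delta_rot": [0,0,0]},{"gripper": 1,"dp": [0,0,-105],"delta_rot": [0,0,0]},{"gripper": 1,"dp": [0,0,-112],"delta_rot": [0,0,0]},{"gripper": 1,"dp": [0,0,-116],"delta_rot": [0,0,0]},{"gripper": 1,"dp": [0,0,-118],"delta_rot": [0,0,0]},{"gripper": 1,"dp": [0,0,-119],"delta_rot": [0,0,0]},{"gripper": 1,"dp": [0,0,-119],"delta_rot": [0,0,0]}])

```text
time: 8.8
position: [0.4994, -0.1462, 0.0578]
ee_rot: [0.0, 0.678, 0.735, 0.0]
contact_force: [-0.3, 0.1, -2.5]
grip_width: 0.154
grip_force: 49.1
```

Request:
send_rows(plan=[{"gripper": 1,"dp": [0,0,-1],"delta_rot": [0,0,0]},{"gripper": 1,"dp": [0,0,-1.5],"delta_rot": [0,0,0]},{"gripper": 1,"dp": [0,0,-1.5],"delta_rot": [0,0,0]}])

```text
time: 9.18
position: [0.4995, -0.1462, 0.0571]
ee_rot: [0.001, 0.678, 0.735, 0.001]
contact_force: [-2.7, 1.9, 15.9]
grip_width: 0.154
grip_force: 52.0
```

Request:
send_rows(plan=[{"gripper": 0.5,"dp": [0,0,1],"delta_rot": [0,0,0]},{"gripper": 0.4,"dp": [0,0,1],"delta_rot": [0,0,0]},{"gripper": 0.4,"dp": [0,0,1],"delta_rot": [0,0,0]},{"gripper": 0.4,"dp": [0,0,20],"delta_rot": [0,0,0]},{"gripper": 0.4,"dp": [0,0,50],"delta_rot": [0,0,0]},{"gripper": 0.4,"dp": [0,0,100],"delta_rot": [0,0,0]},{"gripper": 0.4,"dp": [0,40,140],"delta_rot": [0,0,0.15]},{"gripper": 0.4,"dp": [0,80,140],"delta_rot": [0,0,0.3]},{"gripper": 0.4,"dp": [0,120,140],"delta_rot": [0,0,0.45]},{"gripper": 0.4,"dp": [0,150,140],"delta_rot": [0,0,0.6]},{"gripper": 0.4,"dp": [0,150,140],"delta_rot": [0,0,0.773]},{"gripper": 0.4,"dp": [0,150,140],"delta_rot": [0,0,0.773]}])

```text
time: 10.68
position: [0.499, 0.004, 0.1957]
ee_rot: [-0.0, 0.352, 0.936, 0.0]
contact_force: [0.4, -0.8, -0.4]
grip_width: 0.602
grip_force: 0.0
```

```bash
cat >> h.py <<'E'
def report():
    d=shot('top');P=cloud(d);f=d['frame'].astype(int);z=P[...,2]
    n,l,st,c=cv2.connectedComponentsWithStats(((z>0.005)&(z<0.3)).astype(np.uint8))
    for i in range(1,n):
        if not(90<st[i,4]<200): continue
        k=l==i;p=P[k];col=f[k].mean(0)
        r=cv2.minAreaRect((p[:,:2]*1000).astype(np.float32))
        print(np.round(r[0],1),np.round(r[1],1),round(r[2],1),'z%.3f'%np.nanpercentile(p[:,2],95),col.round(),'px',c[i].round())
    s=arm.sense()
    from scipy.spatial.transform import Rotation as R
    q=s['ee_rot'];y=R.from_quat([q[1],q[2],q[3],q[0]]).as_matrix()[:,1]
    print('tcp',np.round(s['position']*np.array(1000),1),'closing',np.degrees(np.arctan2(y[1],y[0])).round(1),'t',s['time'])
    return d,P
def tray(P,lo=0.02):
    z=P[...,2];k=(z>lo)&(z<0.036)&(P[...,0]>.3)&(P[...,0]<.67)&(P[...,1]<.11)&(P[...,1]>-.46)
    n,l,st,c=cv2.connectedComponentsWithStats(cv2.dilate(k.astype(np.uint8),np.ones((3,3))))
    i=1+st[1:,4].argmax();k&=l==i
    r=cv2.minAreaRect((P[k][:,:2]*1000).astype(np.float32));print('tray',r)
E
python3 -c "
from h import *
d,P=report();tray(P)
cv2.imwrite('pics/p4.png',shot('side')['frame'][...,::-1])"
```

```text
[736.2  40.8] [27.7 40. ] 50.1 z0.011 [148. 147. 149.] px [293. 137.]
[660.1 453.9] [56.3 37.4] 56.7 z0.018 [60. 30. 75.] px [125. 167.]
[643.8 165.7] [38.2 54.6] 77.3 z0.018 [114. 110. 110.] px [242. 173.]
[638.  234.6] [54.6 38.4] 4.3 z0.018 [107. 104. 103.] px [214. 176.]
[536.5 231.6] [41.4 54.1] 50.3 z0.019 [118. 114. 113.] px [215. 217.]
[447.  167.5] [38.4 53.9] 61.0 z0.018 [133.  41.  38.] px [241. 254.]
[413.8 253.4] [40.2 27.8] 79.1 z0.011 [149. 149. 150.] px [205. 268.]
[335.5 271.7] [39.5 27.9] 78.8 z0.011 [148. 147. 149.] px [197. 301.]
tcp [499.    3.5 195.7] closing 48.6 t 10.725
tray ((475.6580810546875, 53.00310134887695), (203.587646484375, 48.87089920043945), 15.727749824523926)
```

View pics/p4.png

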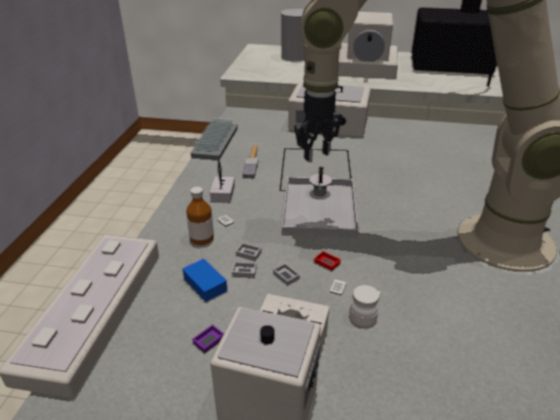

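The filter stands in the tray (side view 320,185), and the three moulds at (248,252), (244,269) and (287,274) have not moved. I'll pick mould c first.

Request:
send_rows(plan=[{"gripper": 0.4,"dp": [9,55,0],"delta_rot": [0,0,0]},{"gripper": 0.4,"dp": [18,110,0],"delta_rot": [0,0,0]},{"gripper": 0.4,"dp": [27,165,0],"delta_rot": [0,0,0]},{"gripper": 0.4,"dp": [38.5,215,0],"delta_rot": [0,0,0.015]},{"gripper": 0.4,"dp": [38.5,229,-40],"delta_rot": [0,0,0.015]},{"gripper": 0.4,"dp": [38.5,229,-90],"delta_rot": [0,0,0.015]},{"gripper": 0.4,"dp": [38.5,229,-140],"delta_rot": [0,0,0.015]},{"gripper": 0.4,"dp": [38.5,229,-170],"delta_rot": [0,0,0.015]},{"gripper": 0.4,"dp": [38.5,229,-185],"delta_rot": [0,0,0.015]},{"gripper": 0.4,"dp": [38.5,229,-191],"delta_rot": [0,0,0.015]},{"gripper": 0.4,"dp": [38.5,229,-192],"delta_rot": [0,0,0.015]},{"gripper": 0.4,"dp": [38.5,229,-192],"delta_rot": [0,0,0.015]}], force=40)

```text
time: 12.28
position: [0.5382, 0.233, 0.0048]
ee_rot: [0.001, 0.344, 0.939, 0.001]
contact_force: [-1.0, 0.9, -0.6]
grip_width: 0.596
grip_force: 0.0
```

Request:
send_rows(plan=[{"gripper": 0.8,"dp": [0,0,0],"delta_rot": [0,0,0]},{"gripper": 0.8,"dp": [0,0,0],"delta_rot": [0,0,0]},{"gripper": 0.8,"dp": [0,0,0],"delta_rot": [0,0,0]},{"gripper": 0.8,"dp": [0,0,0],"delta_rot": [0,0,0]},{"gripper": 0.8,"dp": [0,0,10],"delta_rot": [0,0,0]},{"gripper": 0.8,"dp": [0,0,25],"delta_rot": [0,0,0]},{"gripper": 0.8,"dp": [0,0,25],"delta_rot": [0,0,0]}])

```text
time: 13.15
position: [0.5385, 0.2332, 0.0305]
ee_rot: [0.001, 0.344, 0.939, 0.001]
contact_force: [0.4, 0.3, -0.8]
grip_width: 0.432
grip_force: 40.4
```

Request:
send_rows(plan=[{"gripper": 0.8,"dp": [0,0,40],"delta_rot": [0,0,0]},{"gripper": 0.8,"dp": [0,0,80],"delta_rot": [0,0,0]},{"gripper": 0.8,"dp": [-13,-43,90],"delta_rot": [0,0,0.12]},{"gripper": 0.8,"dp": [-26,-86,90],"delta_rot": [0,0,0.24]},{"gripper": 0.8,"dp": [-39,-130,90],"delta_rot": [0,0,0.36]},{"gripper": 0.8,"dp": [-52,-175,90],"delta_rot": [0,0,0.48]},{"gripper": 0.8,"dp": [-65,-220,90],"delta_rot": [0,0,0.6]},{"gripper": 0.8,"dp": [-78,-265,90],"delta_rot": [0,0,0.72]},{"gripper": 0.8,"dp": [-88,-299,90],"delta_rot": [0,0,0.808]},{"gripper": 0.8,"dp": [-88,-299,60],"delta_rot": [0,0,0.808]},{"gripper": 0.8,"dp": [-88,-299,30],"delta_rot": [0,0,0.808]},{"gripper": 0.8,"dp": [-88,-299,0],"delta_rot": [0,0,0.808]},{"gripper": 0.8,"dp": [-88,-299,-14],"delta_rot": [0,0,0.808]},{"gripper": 0.8,"dp": [-88,-299,-19],"delta_rot": [0,0,0.808]},{"gripper": 0.8,"dp": [-88,-299,-21],"delta_rot": [0,0,0.808]},{"gripper": 0.8,"dp": [-88,-299,-21],"delta_rot": [0,0,0.808]}])

```text
time: 15.15
position: [0.4492, -0.0661, 0.0085]
ee_rot: [0.0, -0.053, 0.999, -0.0]
contact_force: [-3.2, 0.9, 14.1]
grip_width: 0.435
grip_force: 42.7
```

Request:
send_rows(plan=[{"gripper": 0.45,"dp": [0,0,0],"delta_rot": [0,0,0]},{"gripper": 0.45,"dp": [0,0,0],"delta_rot": [0,0,0]},{"gripper": 0.45,"dp": [0,0,1],"delta_rot": [0,0,0]},{"gripper": 0.45,"dp": [0,0,20],"delta_rot": [0,0,0]},{"gripper": 0.45,"dp": [0,0,60],"delta_rot": [0,0,0]},{"gripper": 0.4,"dp": [0,0,110],"delta_rot": [0,0,0]},{"gripper": 0.2,"dp": [20,10,140],"delta_rot": [0,0,-0.16]},{"gripper": 0.2,"dp": [30,20,140],"delta_rot": [0,0,-0.32]},{"gripper": 0.2,"dp": [40,30,140],"delta_rot": [0,0,-0.48]},{"gripper": 0.2,"dp": [50,40,140],"delta_rot": [0,0,-0.64]},{"gripper": 0.2,"dp": [55,50,140],"delta_rot": [0,0,-0.8]},{"gripper": 0.2,"dp": [60,60,140],"delta_rot": [0,0,-0.96]},{"gripper": 0.2,"dp": [65,70,140],"delta_rot": [0,0,-1.12]},{"gripper": 0.2,"dp": [65,70,140],"delta_rot": [0,0,-1.28]},{"gripper": 0.2,"dp": [65,70,140],"delta_rot": [0,0,-1.44]},{"gripper": 0.2,"dp": [65,70,140],"delta_rot": [0,0,-1.6]},{"gripper": 0.2,"dp": [65,70,140],"delta_rot": [0,0,-1.76]},{"gripper": 0.2,"dp": [65,70,140],"delta_rot": [0,0,-1.895]},{"gripper": 0.2,"dp": [65,70,140],"delta_rot": [0,0,-1.895]}])

```text
time: 17.52
position: [0.5145, 0.004, 0.1477]
ee_rot: [0.0, 0.78, 0.626, -0.0]
contact_force: [-0.6, 0.5, 0.9]
grip_width: 0.798
grip_force: 0.0
```

```bash
python3 -c "
from h import *
d,P=report()
cv2.imwrite('pics/p5.png',cv2.resize(shot('side')['frame'][130:300,200:400,::-1],None,fx=3,fy=3))"
```

```text
[736.   41.3] [27.7 40.5] 48.1 z0.010 [150. 150. 151.] px [293. 137.]
[660.4 454.4] [57.9 37.4] 56.6 z0.019 [62. 31. 77.] px [125. 167.]
[643.2 165.6] [38.1 54.4] 77.8 z0.019 [116. 112. 111.] px [243. 173.]
[637.9 234.4] [54.9 38.2] 4.4 z0.018 [110. 106. 106.] px [214. 176.]
[448.  169.1] [41.9 53.8] 61.2 z0.019 [138.  42.  40.] px [240. 254.]
[413.7 253.2] [39.9 27.7] 78.5 z0.011 [152. 152. 153.] px [205. 268.]
[335.4 271.2] [40.1 28. ] 79.5 z0.011 [150. 149. 151.] px [197. 301.]
tcp [514.5   4.  147.7] closing -12.4 t 17.575
```

View pics/p5.png

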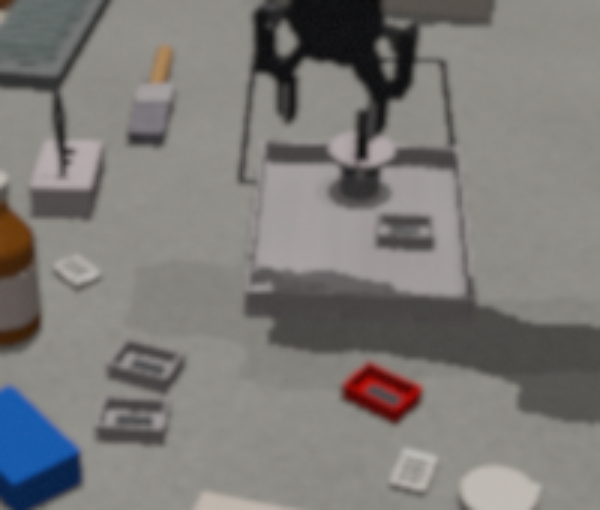

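Mould c lies flat in the tray next to the upright filter. Moulds b and a haven't moved. Next, mould b, gripped lengthwise.

Request:
send_rows(plan=[{"gripper": 0.2,"dp": [35,44,0],"delta_rot": [0,0,0]},{"gripper": 0.2,"dp": [70,88,0],"delta_rot": [0,0,0]},{"gripper": 0.2,"dp": [105,132,0],"delta_rot": [0,0,0]},{"gripper": 0.2,"dp": [129,162,0],"delta_rot": [0,0,0]},{"gripper": 0.2,"dp": [129,162,-40],"delta_rot": [0,0,0]},{"gripper": 0.2,"dp": [129,162,-85],"delta_rot": [0,0,0]},{"gripper": 0.2,"dp": [129,162,-120],"delta_rot": [0,0,0]},{"gripper": 0.2,"dp": [129,162,-136],"delta_rot": [0,0,0]},{"gripper": 0.2,"dp": [129,162,-143],"delta_rot": [0,0,0]},{"gripper": 0.2,"dp": [129,162,-143],"delta_rot": [0,0,0]},{"gripper": 0.2,"dp": [129,162,-143],"delta_rot": [0,0,0]},{"gripper": 0.8,"dp": [129,162,-143],"delta_rot": [0,0,0]},{"gripper": 0.8,"dp": [129,162,-143],"delta_rot": [0,0,0]},{"gripper": 0.8,"dp": [129,162,-143],"delta_rot": [0,0,0]},{"gripper": 0.8,"dp": [129,162,-143],"delta_rot": [0,0,0]},{"gripper": 0.8,"dp": [129,162,-130],"delta_rot": [0,0,0]},{"gripper": 0.8,"dp": [129,162,-115],"delta_rot": [0,0,0]},{"gripper": 0.8,"dp": [129,162,-115],"delta_rot": [0,0,0]}])

```text
time: 19.88
position: [0.6447, 0.1661, 0.0348]
ee_rot: [0.001, 0.78, 0.626, 0.001]
contact_force: [-0.4, -0.6, -0.9]
grip_width: 0.615
grip_force: 42.4
```

Request:
send_rows(plan=[{"gripper": 0.8,"dp": [0,0,45],"delta_rot": [0,0,0]},{"gripper": 0.8,"dp": [0,0,85],"delta_rot": [0,0,0]},{"gripper": 0.8,"dp": [-25,-46,85],"delta_rot": [0,0,0.08]},{"gripper": 0.8,"dp": [-50,-94,85],"delta_rot": [0,0,0.16]},{"gripper": 0.8,"dp": [-75,-142,85],"delta_rot": [0,0,0.24]},{"gripper": 0.8,"dp": [-100,-188,85],"delta_rot": [0,0,0.321]},{"gripper": 0.8,"dp": [-111,-208,85],"delta_rot": [0,0,0.321]},{"gripper": 0.8,"dp": [-111,-208,55],"delta_rot": [0,0,0.321]},{"gripper": 0.8,"dp": [-111,-208,20],"delta_rot": [0,0,0.321]},{"gripper": 0.8,"dp": [-111,-208,-5],"delta_rot": [0,0,0.321]},{"gripper": 0.8,"dp": [-111,-208,-18],"delta_rot": [0,0,0.321]},{"gripper": 0.8,"dp": [-111,-208,-22],"delta_rot": [0,0,0.321]},{"gripper": 0.8,"dp": [-111,-208,-24],"delta_rot": [0,0,0.321]},{"gripper": 0.8,"dp": [-111,-208,-24],"delta_rot": [0,0,0.321]}])

```text
time: 21.62
position: [0.5325, -0.0421, 0.0101]
ee_rot: [0.0, 0.67, 0.742, 0.0]
contact_force: [-2.6, 0.7, 6.1]
grip_width: 0.612
grip_force: 43.1
```

Request:
send_rows(plan=[{"gripper": 0.28,"dp": [0,0,0],"delta_rot": [0,0,0]},{"gripper": 0.28,"dp": [0,0,0],"delta_rot": [0,0,0]},{"gripper": 0.28,"dp": [0,0,1],"delta_rot": [0,0,0]},{"gripper": 0.28,"dp": [0,0,20],"delta_rot": [0,0,0]},{"gripper": 0.28,"dp": [0,0,60],"delta_rot": [0,0,0]},{"gripper": 0.4,"dp": [0,0,110],"delta_rot": [0,0,0]},{"gripper": 0.42,"dp": [0,10,140],"delta_rot": [0,0,0.16]},{"gripper": 0.42,"dp": [0,20,140],"delta_rot": [0,0,0.32]},{"gripper": 0.42,"dp": [0,30,140],"delta_rot": [0,0,0.48]},{"gripper": 0.42,"dp": [0,40,140],"delta_rot": [0,0,0.64]},{"gripper": 0.42,"dp": [0,50,140],"delta_rot": [0,0,0.8]},{"gripper": 0.42,"dp": [0,50,140],"delta_rot": [0,0,0.96]},{"gripper": 0.42,"dp": [0,50,140],"delta_rot": [0,0,1.12]},{"gripper": 0.42,"dp": [0,50,140],"delta_rot": [0,0,1.28]},{"gripper": 0.42,"dp": [0,50,140],"delta_rot": [0,0,1.44]},{"gripper": 0.42,"dp": [0,50,140],"delta_rot": [0,0,1.543]},{"gripper": 0.42,"dp": [0,50,140],"delta_rot": [0,0,1.543]}])

```text
time: 23.75
position: [0.5325, 0.0076, 0.1487]
ee_rot: [-0.0, -0.036, 0.999, 0.0]
contact_force: [0.4, 0.0, 0.2]
grip_width: 0.578
grip_force: 0.0
```

```bash
python3 -c "
from h import *
d,P=report()"
```

```text
[736.3  41. ] [27.9 39.8] 49.8 z0.011 [150. 150. 151.] px [293. 137.]
[660.4 454.6] [57.9 37.4] 56.5 z0.018 [62. 31. 77.] px [125. 167.]
[638.3 234.5] [54.9 38.4] 5.3 z0.017 [110. 106. 105.] px [214. 176.]
[447.1 168.1] [39.3 54.4] 60.9 z0.018 [138.  42.  39.] px [240. 254.]
[413.8 253.1] [40.2 27.9] 79.2 z0.011 [151. 150. 152.] px [205. 268.]
[335.2 271.5] [40.4 27.9] 79.9 z0.011 [149. 149. 150.] px [197. 301.]
tcp [532.6   7.7 148.8] closing 94.1 t 23.8
```

Request:
send_rows(plan=[{"gripper": 0.42,"dp": [25,54,0],"delta_rot": [0,0,0]},{"gripper": 0.42,"dp": [50,108,0],"delta_rot": [0,0,0]},{"gripper": 0.42,"dp": [75,162,0],"delta_rot": [0,0,0]},{"gripper": 0.42,"dp": [100,212,0],"delta_rot": [0,0,0]},{"gripper": 0.42,"dp": [105.5,227,-20],"delta_rot": [0,0,0]},{"gripper": 0.42,"dp": [105.5,227,-60],"delta_rot": [0,0,0]},{"gripper": 0.42,"dp": [105.5,227,-105],"delta_rot": [0,0,0]},{"gripper": 0.42,"dp": [105.5,227,-130],"delta_rot": [0,0,0]},{"gripper": 0.42,"dp": [105.5,227,-142],"delta_rot": [0,0,0]},{"gripper": 0.42,"dp": [105.5,227,-144],"delta_rot": [0,0,0]},{"gripper": 0.42,"dp": [105.5,227,-144],"delta_rot": [0,0,0]},{"gripper": 0.8,"dp": [105.5,227,-144],"delta_rot": [0,0,0]},{"gripper": 0.8,"dp": [105.5,227,-144],"delta_rot": [0,0,0]},{"gripper": 0.8,"dp": [105.5,227,-144],"delta_rot": [0,0,0]},{"gripper": 0.8,"dp": [105.5,227,-144],"delta_rot": [0,0,0]},{"gripper": 0.8,"dp": [105.5,227,-130],"delta_rot": [0,0,0]},{"gripper": 0.8,"dp": [105.5,227,-115],"delta_rot": [0,0,0]},{"gripper": 0.8,"dp": [105.5,227,-115],"delta_rot": [0,0,0]}])

```text
time: 26.05
position: [0.6391, 0.2352, 0.0357]
ee_rot: [0.001, -0.037, 0.999, 0.001]
contact_force: [-0.4, 0.2, -0.4]
grip_width: 0.432
grip_force: 40.1
```

Request:
send_rows(plan=[{"gripper": 0.8,"dp": [0,0,45],"delta_rot": [0,0,0]},{"gripper": 0.8,"dp": [0,0,85],"delta_rot": [0,0,0]},{"gripper": 0.8,"dp": [-35,-42,85],"delta_rot": [0,0,0]},{"gripper": 0.8,"dp": [-72,-84,85],"delta_rot": [0,0,0]},{"gripper": 0.8,"dp": [-108,-128,85],"delta_rot": [0,0,0.03]},{"gripper": 0.8,"dp": [-144,-170,85],"delta_rot": [0,0,0.03]},{"gripper": 0.8,"dp": [-180,-212,85],"delta_rot": [0,0,0.03]},{"gripper": 0.8,"dp": [-196,-232,85],"delta_rot": [0,0,0.03]},{"gripper": 0.8,"dp": [-196,-232,55],"delta_rot": [0,0,0.03]},{"gripper": 0.8,"dp": [-196,-232,20],"delta_rot": [0,0,0.03]},{"gripper": 0.8,"dp": [-196,-232,-5],"delta_rot": [0,0,0.03]},{"gripper": 0.8,"dp": [-196,-232,-18],"delta_rot": [0,0,0.03]},{"gripper": 0.8,"dp": [-196,-232,-23],"delta_rot": [0,0,0.03]},{"gripper": 0.8,"dp": [-196,-232,-24.5],"delta_rot": [0,0,0.03]},{"gripper": 0.8,"dp": [-196,-232,-24.5],"delta_rot": [0,0,0.03]}])

```text
time: 27.92
position: [0.4419, 0.0032, 0.01]
ee_rot: [0.0, -0.053, 0.999, 0.0]
contact_force: [-4.1, 1.3, 14.7]
grip_width: 0.434
grip_force: 42.1
```

Request:
send_rows(plan=[{"gripper": 0.45,"dp": [0,0,0],"delta_rot": [0,0,0]},{"gripper": 0.45,"dp": [0,0,0],"delta_rot": [0,0,0]},{"gripper": 0.45,"dp": [0,0,1],"delta_rot": [0,0,0]},{"gripper": 0.45,"dp": [0,0,20],"delta_rot": [0,0,0]},{"gripper": 0.45,"dp": [0,0,60],"delta_rot": [0,0,0]},{"gripper": 0.4,"dp": [0,0,110],"delta_rot": [0,0,0]},{"gripper": 0.2,"dp": [10,20,140],"delta_rot": [0,0,-0.16]},{"gripper": 0.2,"dp": [20,40,140],"delta_rot": [0,0,-0.32]},{"gripper": 0.2,"dp": [30,60,140],"delta_rot": [0,0,-0.48]},{"gripper": 0.2,"dp": [33,79,140],"delta_rot": [0,0,-0.64]},{"gripper": 0.2,"dp": [33,79,140],"delta_rot": [0,0,-0.8]},{"gripper": 0.2,"dp": [33,79,140],"delta_rot": [0,0,-0.96]},{"gripper": 0.2,"dp": [33,79,140],"delta_rot": [0,0,-1.12]},{"gripper": 0.2,"dp": [33,79,140],"delta_rot": [0,0,-1.28]},{"gripper": 0.2,"dp": [33,79,140],"delta_rot": [0,0,-1.44]},{"gripper": 0.2,"dp": [33,79,140],"delta_rot": [0,0,-1.571]},{"gripper": 0.2,"dp": [33,79,140],"delta_rot": [0,0,-1.571]}])

```text
time: 30.05
position: [0.4749, 0.0819, 0.1493]
ee_rot: [0.0, 0.669, 0.743, -0.0]
contact_force: [0.6, 0.8, -0.0]
grip_width: 0.803
grip_force: 0.0
```

```bash
python3 -c "
from h import *
d,P=report();tray(P);f=d['frame']
k=P[...,2]
s=shot('side')['frame'][100:280,220:420,::-1]
cv2.imwrite('pics/p6.png',np.hstack([cv2.resize(f[150:330,240:440,::-1],None,fx=2,fy=2),cv2.resize(s,None,fx=2,fy=2)]))"
```

```text
[736.1  41.2] [28.  41.5] 48.5 z0.011 [141. 141. 142.] px [293. 138.]
[660.2 454.1] [56.5 37.3] 56.6 z0.018 [59. 29. 73.] px [125. 167.]
[413.7 252.2] [41.7 27.7] 78.8 z0.011 [143. 142. 144.] px [205. 268.]
[335.3 271.4] [40.4 27.6] 80.2 z0.011 [142. 142. 143.] px [197. 301.]
tcp [475.   81.9 149.2] closing 6.1 t 30.1
tray ((493.501220703125, -91.02234649658203), (200.31515502929688, 212.03921508789062), 6.126608848571777)
```

View pics/p6.png

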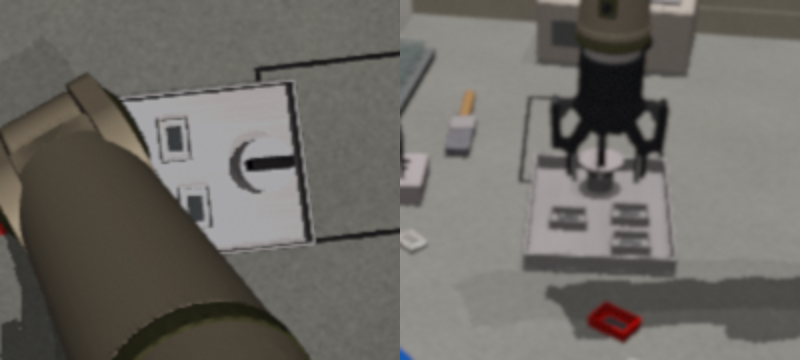

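All three moulds and the upright filter are in the tray, and it has not moved. I'll lower the open gripper behind its +y wall and start the push.

Request:
send_rows(plan=[{"gripper": 0.2,"dp": [0,0,-45],"delta_rot": [0,0,0]},{"gripper": 0.2,"dp": [0,0,-90],"delta_rot": [0,0,0]},{"gripper": 0.2,"dp": [0,0,-125],"delta_rot": [0,0,0]},{"gripper": 0.2,"dp": [0,0,-142],"delta_rot": [0,0,0]},{"gripper": 0.2,"dp": [0,0,-144],"delta_rot": [0,0,0]},{"gripper": 0.2,"dp": [0,-3,-144],"delta_rot": [0,0,0]},{"gripper": 0.2,"dp": [0,-5,-144],"delta_rot": [0,0,0]},{"gripper": 0.2,"dp": [0,-7,-144],"delta_rot": [0,0,0]},{"gripper": 0.2,"dp": [1,-9,-144],"delta_rot": [0,0,0]},{"gripper": 0.2,"dp": [1.5,-12,-144],"delta_rot": [0,0,0]},{"gripper": 0.2,"dp": [2,-15,-144],"delta_rot": [0,0,0]},{"gripper": 0.2,"dp": [3,-20,-144],"delta_rot": [0,0,0]},{"gripper": 0.2,"dp": [4,-25,-144],"delta_rot": [0,0,0]},{"gripper": 0.2,"dp": [4.5,-30,-144],"delta_rot": [0,0,0]},{"gripper": 0.2,"dp": [5,-35,-144],"delta_rot": [0,0,0]},{"gripper": 0.2,"dp": [6,-40,-144],"delta_rot": [0,0,0]},{"gripper": 0.2,"dp": [6.5,-43,-144],"delta_rot": [0,0,0]},{"gripper": 0.2,"dp": [7,-46,-144],"delta_rot": [0,0,0]}])

```text
time: 32.4
position: [0.4827, 0.0374, 0.0058]
ee_rot: [-0.0, 0.669, 0.744, 0.001]
contact_force: [-2.1, 6.3, 2.8]
grip_width: 0.8
grip_force: 3.4
```

```bash
python3 -c "
from h import *
d,P=report();tray(P);print(arm.sense()['contact_force'])"
```

```text
[736.5  41.6] [28.7 41.1] 45.7 z0.011 [134. 134. 135.] px [293. 137.]
[660.7 454.7] [56.6 37.4] 56.9 z0.018 [55. 27. 69.] px [125. 167.]
[448.2 169.3] [34.4 54.2] 63.0 z0.018 [84. 27. 26.] px [238. 253.]
[412.6 253.6] [39.4 30.2] 79.1 z0.011 [136. 135. 136.] px [205. 268.]
[335.4 271.6] [40.5 28.1] 80.2 z0.012 [134. 134. 135.] px [197. 301.]
tcp [482.8  36.9   5.7] closing 6.0 t 32.45
tray ((597.1532592773438, -112.8067398071289), (4.6146721839904785, 218.72091674804688), 6.139285087585449)
[-1.15899561  5.12369479  2.54800826]
```

Request:
send_rows(plan=[{"gripper": 0.2,"dp": [0.6,-4,0],"delta_rot": [0,0,0]},{"gripper": 0.2,"dp": [1.6,-10,0],"delta_rot": [0,0,0]},{"gripper": 0.2,"dp": [3.2,-20,0],"delta_rot": [0,0,0.001]},{"gripper": 0.2,"dp": [4.7,-30,0],"delta_rot": [0,0,0.002]},{"gripper": 0.2,"dp": [6.3,-40,0],"delta_rot": [0,0,0.003]},{"gripper": 0.2,"dp": [7.9,-50,0],"delta_rot": [0,0,0.004]},{"gripper": 0.2,"dp": [9.5,-60,0],"delta_rot": [0,0,0.005]},{"gripper": 0.2,"dp": [11,-70,0],"delta_rot": [0,0,0.006]},{"gripper": 0.2,"dp": [12.6,-80,0],"delta_rot": [0,0,0.007]},{"gripper": 0.2,"dp": [14.2,-90,0],"delta_rot": [0,0,0.008]},{"gripper": 0.2,"dp": [15.8,-100,0],"delta_rot": [0,0,0.009]},{"gripper": 0.2,"dp": [17.4,-110,0],"delta_rot": [0,0,0.01]},{"gripper": 0.2,"dp": [19,-120,0],"delta_rot": [0,0,0.01]},{"gripper": 0.2,"dp": [20.5,-130,0],"delta_rot": [0,0,0.01]},{"gripper": 0.2,"dp": [22.1,-140,0],"delta_rot": [0,0,0.01]},{"gripper": 0.2,"dp": [23.7,-150,0],"delta_rot": [0,0,0.01]},{"gripper": 0.2,"dp": [25,-158,0],"delta_rot": [0,0,0.01]},{"gripper": 0.2,"dp": [26,-164,0],"delta_rot": [0,0,0.01]},{"gripper": 0.2,"dp": [26.5,-168,0],"delta_rot": [0,0,0.01]},{"gripper": 0.2,"dp": [26.5,-168,0],"delta_rot": [0,0,0.01]}])

```text
time: 34.95
position: [0.5089, -0.1315, 0.0057]
ee_rot: [0.0, 0.665, 0.747, 0.001]
contact_force: [-0.1, 4.1, 2.2]
grip_width: 0.803
grip_force: 2.0
```

```bash
python3 -c "
from h import *
d,P=report();tray(P);print(arm.sense()['contact_force']);f=d['frame']
z=P[...,2];k=(z>.02)&(z<.036)&(P[...,0]>.3)&(P[...,0]<.68)&(P[...,1]<.1)&(P[...,1]>-.46)
q=P[k]*1000;print('corner ext',q[:,0].max(),q[:,1].min())
s=shot('side')['frame'][80:260,220:420,::-1]
cv2.imwrite('pics/p7.png',np.hstack([cv2.resize(f[140:320,320:520,::-1],None,fx=2,fy=2),cv2.resize(s,None,fx=2,fy=2)]))"
```

```text
[736.3  41.3] [27.8 40.1] 49.9 z0.011 [150. 150. 151.] px [293. 137.]
[660.3 454.3] [57.3 37.3] 56.6 z0.018 [62. 30. 77.] px [125. 167.]
[447.1 167.4] [38.1 53.8] 60.9 z0.018 [133.  44.  41.] px [240. 254.]
[413.7 253.2] [40.1 27.7] 79.0 z0.011 [151. 151. 152.] px [205. 268.]
[335.4 271.4] [40.7 27.8] 79.6 z0.011 [149. 149. 150.] px [197. 301.]
tcp [ 508.9 -131.5    5.6] closing 6.6 t 35.0
tray ((612.8681030273438, -268.2559814453125), (270.1313781738281, 78.82119750976562), 83.36042022705078)
[-0.66549377  4.60718082  3.59892323]
corner ext 638.6702871329167 -398.2334105513077
```

View pics/p7.png

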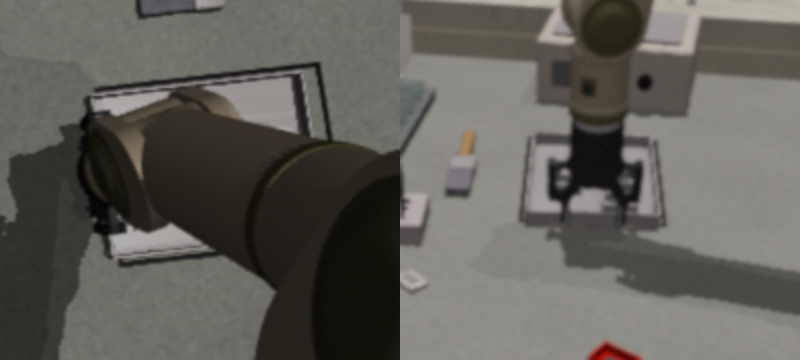

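The tray is nearly inside the outline, with a gap of about 2–3 cm left at the −y side. One short final push, then back off.

Request:
send_rows(plan=[{"gripper": 0.2,"dp": [0.5,-4,0],"delta_rot": [0,0,0]},{"gripper": 0.2,"dp": [1,-9,0],"delta_rot": [0,0,0]},{"gripper": 0.2,"dp": [2,-15,0],"delta_rot": [0,0,0]},{"gripper": 0.2,"dp": [2.5,-20,0],"delta_rot": [0,0,0]},{"gripper": 0.2,"dp": [3,-24,0],"delta_rot": [0,0,0]},{"gripper": 0.2,"dp": [3,-24,0],"delta_rot": [0,0,0]},{"gripper": 0.2,"dp": [3,-15,0],"delta_rot": [0,0,0]},{"gripper": 0.2,"dp": [0,6,0],"delta_rot": [0,0,0]},{"gripper": 0.2,"dp": [0,20,40],"delta_rot": [0,0,0]},{"gripper": 0.2,"dp": [0,40,90],"delta_rot": [0,0,0]},{"gripper": 0.2,"dp": [0,90,140],"delta_rot": [0,0,0]},{"gripper": 0.2,"dp": [0,140,170],"delta_rot": [0,0,0]},{"gripper": 0.2,"dp": [0,190,170],"delta_rot": [0,0,0]},{"gripper": 0.2,"dp": [0,240,170],"delta_rot": [0,0,0]},{"gripper": 0.2,"dp": [0,240,170],"delta_rot": [0,0,0]}])

```text
time: 36.92
position: [0.5083, 0.1123, 0.1756]
ee_rot: [-0.0, 0.663, 0.748, 0.001]
contact_force: [-0.6, -0.4, -0.4]
grip_width: 0.798
grip_force: 0.0
```

```bash
python3 -c "
from h import *
d,P=report();f=d['frame']
z=P[...,2];k=((z>.02)&(z<.036));k[:,:345]=0;k[:,515:]=0;k[:150]=0;k[290:]=0
r=cv2.minAreaRect((P[k][:,:2]*1000).astype(np.float32));print('tray',r,cv2.boxPoints(r).round())
s=shot('side')['frame'][80:260,220:420,::-1]
cv2.imwrite('pics/p8.png',np.hstack([cv2.resize(f[140:320,320:520,::-1],None,fx=2,fy=2),cv2.resize(s,None,fx=2,fy=2)]))"
```

```text
[736.8  41.1] [29.  40.1] 51.3 z0.011 [142. 142. 143.] px [293. 137.]
[659.7 453.2] [56.  37.2] 56.6 z0.018 [60. 29. 75.] px [125. 167.]
[413.8 253.2] [39.8 27.9] 78.8 z0.010 [144. 144. 145.] px [205. 268.]
[334.1 271.9] [39.9 30.9] 78.4 z0.011 [142. 142. 143.] px [197. 301.]
tcp [508.2 109.6 175.2] closing 6.7 t 36.975
tray ((528.3038940429688, -296.4443359375), (200.48741149902344, 261.4924011230469), 6.679096221923828) [[ 414. -178.]
 [ 444. -438.]
 [ 643. -415.]
 [ 613. -155.]]
```

View pics/p8.png

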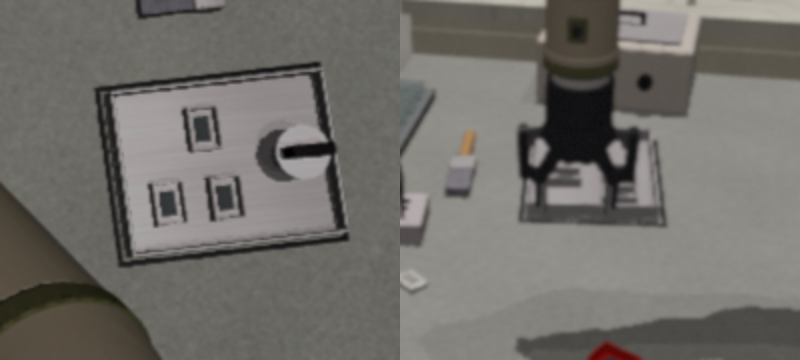

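The tray sits squarely inside the outline, about 1 mm off centre. The filter is upright and the three moulds lie flat in it. Handing in.

```bash
python3 -c "
from bench import arm
print(arm.sign_off())"
```

```text
the job is handed in; nothing more can be done
None
```

The job is handed in: the filter stands upright and the three moulds found lie flat in the tray, which measured about 1 mm off the outline's centre and square to it; sign-off returned no verdict.

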